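Find the stiff push-lock valve

ROBOT

A 6-joint arm with a two-finger parallel gripper is mounted at the origin on the work surface. World frame = base frame: x ahead of the robot, y to its left, z up, the work surface at z = 0. Lengths are in m, angles in rad, forces in N, time in s.
With the tool pointing down it reaches from about 0.3 to 0.75 m from the base axis. Payload 8.5 kg.
Tool frame: the origin (TCP) lies at the very end of the fingers, on their centre line; the grasp point (between the pads) lies 19 mm behind it; x points along the fingers, z is the direction in which the jaws open and shut, and the axes are right-handed (so a half turn about x gives the same grasp; the last joint's range is limited). The gripper opens to 88 mm and grips with 3 to 60 N. Pads are 18 mm wide; open, the fingers measure 123 mm over their backs; the gripper's body (75 mm by 187 mm) begins 45 mm behind the grasp point.
Start: joints at [1.118, 0.381, 1.297, -0, 1.464, -0.215], TCP at [0.13, 0.535, 0.214] pointing down, gripper open.
Joint ranges: [-3.11, 3.11], [-0.89, 2.33], [0.22, 2.48], [-1.42, 4.56], [0.17, 2.85], [-2.88, 2.88]. Speed limits (rad/s): [2.39, 2.39, 3.14, 3.14, 3.14, 3.14].

INTERFACE

Orientations are given as a unit quaternion [x, y, z, w].
In Python, from rig import telemetry, camera, camera_params, ctrl gives the robot as it stands.
- The arm moves only by the tool servo_tool, never from a script. Its argument "commands" is one flat list of numbers, 6 for each row, row after row: the shift along the tool's x, y, z in m, then the turn, a rotation vector about the tool's x, y, z in rad. In form: [dx, dy, dz, wx, wy, wz, dx, dy, dz, wx, wy, wz, ...]. A call has exactly 10 rows; each row is the pose to reach, as a shift and turn from the pose commanded when the call began, along the tool's axes at that moment; what a row does not reach only later rows make up. A row lasts 1/8 s, in which the tool goes at most 62.5 mm and 10.7 degrees, less where a joint would pass 70% of its speed; a pose out of reach is approached as far as the arm can. A call with a gripper value outside its range is refused whole. "fingers" is the opening, from 0 (shut) to 1 (fully open), set as the call begins (left out, the last holds). The fingers move at their own pace and stop on an object; "squeeze" is the grip in N (left out, the last holds). Time passes only in rows, so rows that repeat a pose let the fingers close, or fill a call up. It gives the time, the measured TCP pose, the force and the opening at its end, in the units of the state.
- telemetry.get_obs(): the state, without advancing time (a new reading comes with each control period).
- camera(name): name is "scene" or "top" or "wrist"; returns the picture (420x560x3 uint8, blue, green, red); there is no depth.
- camera_params(name): a dict with "K" (3x3 intrinsics, pixels), "position" and "rotation" of the camera in the world. Camera axes: x right, y up, looking along -z (the intrinsics and any distortion apply to the point x, -y, -z); pixel columns grow to the right and rows downward; lengths in m; the calibration is good to about 2 mm. A picture is of the moment at which its call begins: read the wrist's pose just before it. camera_params takes no time and is no camera call; for the wrist camera it gives the pose at the moment of the call.
- ctrl.job_done(): hands the job in, once; it reports no verdict.
The state is a dict: "t": time; "joints": joint angles; "joint_velocities": joint speeds; "tau": joint torques, N m; "tcp_pos": TCP position; "tcp_rot": TCP orientation; "wrist_force": force on the tool from outside, world axes, zero at the start; "moment": the same for the moment, N m; "gripper_width": opening from 0.0 (shut) to 1.0 (fully open).
Only numpy, scipy, OpenCV 4.12 (cv2) and the standard library are available. Lean on these libraries where they do the work, as an engineer would, in place of code of your own. Each camera call takes 0.05 s, during which the arm holds its last target. There are 200 camera calls.

TASK

Function-check the three returned push-lock valves on the counter: press each green button straight down until it clicks and stays in, easing off at the click, because more than 20 N on a button ruins its seat. One of the three is stiff and takes about twice the push of the others: set that one down upright in the red reject tray, without dropping it, and leave the two good ones standing where they are and the loose fittings undisturbed.

Things in the scene. Friction and masses are not known exactly. Their poses are not given: they have to be found in the camera images.
- valve_a: air valve, one of three alike (one is stiff: the tags a, b, c do not tell which), upright, about 150 g. Aluminium block 30 (x) x 32 (y) x 44 mm tall, y faces free for gripping; brass fittings 15 mm thick stick out 18 mm at -x (z 31 mm) and +x (z 15 mm); black collar 31 mm wide up to z 54; green button, see its joint. Origin: centre of the underside, z up the button's axis.
- valve_b: as valve_a: same shape, size and frame
- valve_c: as valve_a: same shape, size and frame
- valve_a_button (a joint): green button's travel, m: 0 out, 0.007 locked on its stop. 23 mm wide, centred; flat top 66 mm above the underside when out, +-2 mm from valve to valve; the cap itself gives 1 mm per 15 N. The push peaks near 2.5 mm (good valve 4.5 to 7 N, stiff one 11 to 13 N), falls to nothing near 6.3 mm, where it snaps in and stays. Short of that it springs back.
- valve_b_button (a joint): as valve_a_button, for valve_b
- valve_c_button (a joint): as valve_a_button, for valve_c
- tray: red plastic reject tray, fixed on the counter, open at the top: outside 160 mm (x) by 150 mm (y) by 40 mm high, walls 4 mm, floor 4 mm thick, empty. Origin: centre of the underside.
- nipple: brass hexagon nipple standing on end, 31 mm across, 40 mm tall, bystander. Origin: centre of the underside.
- elbow: steel elbow fitting lying flat, 24 mm high, arms reach 34 mm along its +x and 28 mm along its -y, bystander. Origin: under its corner block.
- cap: red plastic protective cap standing on its 32 mm flange, 22 mm tall, bystander. Origin: centre of the underside.

How it is judged:
On the way, in this order (a step that is already met when the one before it is completed fails the run):
1. a first button has clicked in and stays in (value of joint any of valve_a_button, valve_b_button, valve_c_button above 0.0065 m), for 0.2 s.
2. all three buttons have clicked in and stay in (value of joint each of valve_a_button, valve_b_button, valve_c_button above 0.0065 m), for 0.2 s.
At the end, for the whole second after the job is handed in: All three buttons are locked in (travel over 6.5 mm). The stiff valve stands upright (within 0.12 rad) on the floor of the red tray, at rest and let go. The two good valves stand upright (within 0.15 rad) within 30 mm of where they were (all of step 2 and x of stiff_valve in the frame of tray between -0.062 and 0.062 m and y of stiff_valve in the frame of tray between -0.058 and 0.058 m and z of stiff_valve in the frame of tray between 0.003 and 0.01 m and angle between stiff_valve's own z axis and vertical below 0.12 rad and distance of each of good_valve_1, good_valve_2 from where it was at the start of the episode below 0.03 m and angle between each of good_valve_1, good_valve_2's own z axis and vertical below 0.15 rad and linear speed of each of valve_a, valve_b, valve_c below 0.02 m/s and contact force between the fingers and valve_a below 0.01 N and contact force between the fingers and valve_b below 0.01 N and contact force between the fingers and valve_c below 0.01 N); the robot touches nothing.
It fails at once if a button is pushed with more than 20 N (contact force between anything else and valve_a_face_c0 above 20 N or contact force between anything else and valve_b_face_c0 above 20 N or contact force between anything else and valve_c_face_c0 above 20 N).
It fails at once if a valve is dropped (falls untouched by the fingers, faster than 0.5 m/s) ((linear speed of valve_a above 0.5 m/s and contact force between the fingers and valve_a below 0.05 N) or (linear speed of valve_b above 0.5 m/s and contact force between the fingers and valve_b below 0.05 N) or (linear speed of valve_c above 0.5 m/s and contact force between the fingers and valve_c below 0.05 N)).
It fails at once if a valve is knocked over (angle between any of valve_a, valve_b, valve_c's own z axis and vertical above 0.7 rad).
It fails at once if a loose fitting is disturbed (moved more than 15 mm) (distance of any of nipple, elbow, cap from where it was at the start of the episode above 0.015 m).
It also fails if it takes over 72 s, if anything falls off the work surface, if the arm or the gripper's body presses on something with over 40 N, if the wrist force passes 120 N, or if a joint passes its speed limit or range.

## Working session

There is one attempt and no reset: what is moved stays moved. The work goes in short steps, Python scripts to look and compute and a tool call to move; the robot and the scene stay as the last step left them, time stands still between calls to the robot, and variables do not carry over. Pictures are saved under pics/ and viewed, about 8 in all and at most 12, crops included, and the job is handed in when it is done.

Besides the shell and the picture viewer there is one more tool, called after "Emit:" as name(argument=value, ...) on one line, values as JSON. servo_tool: Moves the arm, as the interface text tells. Its arguments: {"type":"object","properties":{"commands":{"type":"array","items":{"type":"number"}},"fingers":{"type":"number"},"squeeze":{"type":"number"}},"required":["commands"]}

```bash
mkdir -p pics; ls
python3 - <<'E'
from rig import telemetry, camera, camera_params, ctrl
import cv2,numpy as np
o=telemetry.get_obs(); print(o)
for n in("scene","top"):
    p=camera_params(n); print(n,p)
    cv2.imwrite(f"pics/{n}0.png",camera(n))
E
```

```text
pics
{'t': 0.0, 'joints': array([ 1.11764757e+00,  3.81184050e-01,  1.29826609e+00, -2.06709699e-05,
        1.46362913e+00, -2.15283323e-01]), 'joint_velocities': array([ 0.00028366,  0.00048328, -0.00044363, -0.00016735, -0.00070154,
       -0.00052762]), 'tau': array([-9.42664738e-04, -4.37962711e+01, -2.24542522e+01,  7.12140533e-02,
        3.54615832e-02, -1.22836354e-04]), 'tcp_pos': array([0.12944658, 0.53420966, 0.21324243]), 'tcp_rot': array([-0.43737786,  0.55626338,  0.43690643,  0.55532371]), 'wrist_force': array([-1.03656765,  0.21147024, -0.95490645]), 'moment': array([0.01011267, 0.03259372, 0.00102423]), 'gripper_width': 1.002813791428409}
scene {'K': array([[459.98579042,   0.        , 272.11520537],
       [  0.        , 459.98579042, 207.84511743],
       [  0.        ,   0.        ,   1.        ]]), 'position': array([1.15133555, 0.00926   , 0.63387076]), 'rotation': array([0.28400817, 0.27911175, 0.63696479, 0.66008473])}
top {'K': array([[440.8468477 ,   0.        , 277.72321943],
       [  0.        , 440.8468477 , 200.24597124],
       [  0.        ,   0.        ,   1.        ]]), 'position': array([0.46639612, 0.03497886, 0.92849584]), 'rotation': array([ 0.04567446, -0.05439519, -0.69478056,  0.71570593])}
```

View pics/top0.png

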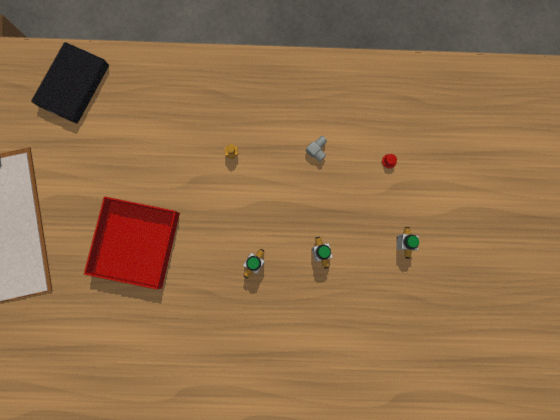

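View pics/scene0.png

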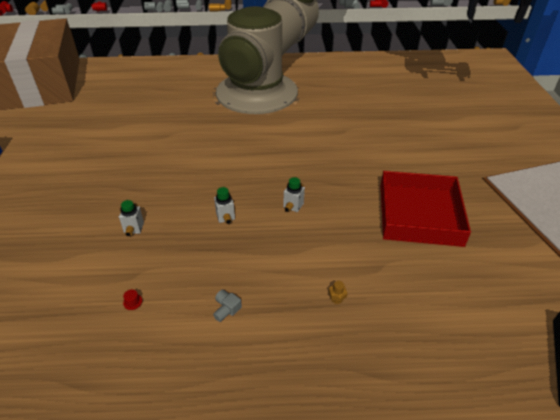

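```bash
cat > h.py <<'E'
from rig import telemetry, camera, camera_params, ctrl
import cv2,numpy as np
from scipy.spatial.transform import Rotation as R
def ray(p,uv):
    d=np.linalg.inv(p["K"])@[uv[0],uv[1],1]; return R.from_quat(p["rotation"]).apply([d[0],-d[1],-d[2]])
def onz(p,uv,z):
    d=ray(p,uv); return p["position"]+d*(z-p["position"][2])/d[2]
def tri(p1,u1,p2,u2):
    d=[ray(p1,u1),ray(p2,u2)]; d=[x/np.linalg.norm(x) for x in d]
    M=[np.eye(3)-np.outer(x,x) for x in d]
    X=np.linalg.solve(M[0]+M[1],M[0]@p1["position"]+M[1]@p2["position"])
    return X,[np.linalg.norm(m@(X-p["position"])) for m,p in zip(M,(p1,p2))]
def blobs(im,lo,hi,amin=10):
    m=cv2.inRange(cv2.cvtColor(im,cv2.COLOR_BGR2HSV),lo,hi)
    n,l,s,c=cv2.connectedComponentsWithStats(m)
    return [(c[i],s[i]) for i in range(1,n) if s[i,4]>=amin],l
G=((45,100,40),(85,255,255))
E
python3 - <<'E'
from h import *
P={n:camera_params(n) for n in("scene","top","wrist")}
I={n:cv2.imread(f"pics/{n}0.png") for n in("scene","top")}
b={n:sorted([(c,s) for c,s in blobs(I[n],*G)[0]],key=lambda x:x[0][0]) for n in I}
print(b)
t=[c for c,s in b["top"]]; s=[c for c,_ in b["scene"]][::-1]
for u,v in zip(t,s): print(tri(P["top"],u,P["scene"],v), onz(P["top"],u,.066))
hsv=cv2.cvtColor(I["top"],cv2.COLOR_BGR2HSV)
red=cv2.inRange(hsv,(0,200,60),(6,255,255))|cv2.inRange(hsv,(174,200,60),(180,255,255))
n,l,st,c=cv2.connectedComponentsWithStats(red)
i=1+np.argmax(st[1:,4]); q=cv2.minAreaRect(np.argwhere(l==i)[:,::-1].astype(np.float32)); print(q)
print("tray",[onz(P["top"],x,.04)[:2] for x in cv2.boxPoints(q)], onz(P["top"],q[0],.04))
for name,uv,z in(("nipple",(231,150),.04),("elbow",(317,149),.02),("cap",(390,160),.02)): print(name,onz(P["top"],uv,z))
# valve crops enlarged
cr=[cv2.resize(I["top"][int(u[1])-25:int(u[1])+25,int(u[0])-25:int(u[0])+25],(260,260),interpolation=cv2.INTER_CUBIC) for u in t]
cv2.imwrite("pics/crop.png",np.hstack(cr))
print("wristcam",P["wrist"])
o=telemetry.get_obs(); print(R.from_quat(o["tcp_rot"]).as_matrix())
E
```

```text
{'scene': [(array([126.80508475, 205.68644068]), array([121, 200,  13,  12, 118], dtype=int32)), (array([222.390625, 193.21875 ]), array([217, 187,  12,  13, 128], dtype=int32)), (array([294., 183.]), array([289, 178,  11,  11, 109], dtype=int32))], 'top': [(array([252.98360656, 262.81147541]), array([247, 257,  13,  13, 122], dtype=int32)), (array([323.66393443, 251.50819672]), array([318, 246,  12,  12, 122], dtype=int32)), (array([412.25806452, 241.30645161]), array([406, 235,  13,  13, 124], dtype=int32))]}
(array([0.46577095, 0.07065489, 0.05741757]), [np.float64(0.00015096213834519599), np.float64(0.0001509621383451986)]) [0.46578527 0.07045276 0.066     ]
(array([ 0.49172084, -0.06724599,  0.05857382]), [np.float64(0.00015307095801056765), np.float64(0.00015307095801058113)]) [ 0.4915021  -0.06622054  0.066     ]
(array([ 0.51700416, -0.24310702,  0.05618583]), [np.float64(0.0002571067522831361), np.float64(0.00025710675228311726)]) [ 0.51640551 -0.23971281  0.066     ]
((131.45785522460938, 242.68255615234375), (79.15055847167969, 81.92381286621094), 12.994616508483887)
tray [array([0.43489965, 0.40497978]), array([0.59536815, 0.38228246]), array([0.56381421, 0.224224  ]), array([0.40464937, 0.25088796])] [0.49862322 0.31563066 0.04      ]
nipple [0.6951118  0.12533218 0.04      ]
elbow [ 0.70833119 -0.05446731  0.02      ]
cap [ 0.68943072 -0.20954454  0.02      ]
wristcam {'K': array([[321.50138678,   0.        , 276.20905355],
       [  0.        , 321.50138678, 205.28253008],
       [  0.        ,   0.        ,   1.        ]]), 'position': array([0.06336092, 0.55037962, 0.38526644]), 'rotation': array([-0.1050119 , -0.08263791,  0.6125384 ,  0.77906366])}
[[-5.65139917e-04 -9.71859275e-01  2.35561520e-01]
 [-1.09086457e-03  2.35562017e-01  9.71858707e-01]
 [-9.99999245e-01  2.92270433e-04 -1.19329235e-03]]
```

View pics/crop.png

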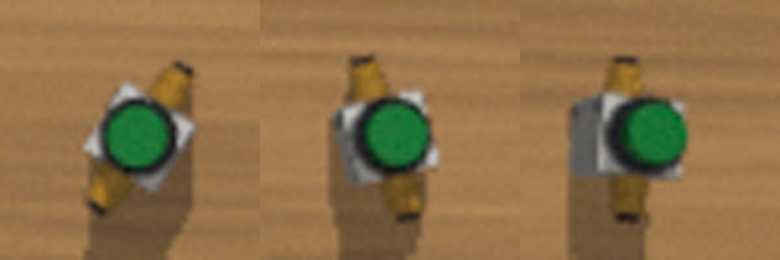

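Emit:
servo_tool(commands=[0.02,-0.06,-0.05,0,0,0,0.04,-0.12,-0.1,0,0,0,0.05,-0.17,-0.15,0,0,0,0.06,-0.22,-0.19,0,0,0,0.07,-0.27,-0.23,0,0,0,0.08,-0.32,-0.27,0,0,0,0.09,-0.36,-0.31,0,0,0,0.1,-0.4,-0.345,0,0,0,0.11,-0.43,-0.366,0,0,0,0.113,-0.436,-0.372,0,0,0], fingers=0)

```text
t: 1.35
tcp_pos: [0.4669, 0.0679, 0.0999]
tcp_rot: [-0.436, 0.557, 0.436, 0.556]
wrist_force: [0.4, 0.8, -0.3]
gripper_width: 0.005
```

Emit:
servo_tool(commands=[0.01,0,0.001,0,0,0,0.02,0,0.002,0,0,0,0.026,0,0.002,0,0,0,0.028,0,0.002,0,0,0,0.029,0,0.002,0,0,0,0.029,0,0.002,0,0,0,0.029,0,0.002,0,0,0,0.029,0,0.002,0,0,0,0.029,0,0.002,0,0,0,0.029,0,0.002,0,0,0])

```text
t: 2.6
tcp_pos: [0.4662, 0.0722, 0.0719]
tcp_rot: [-0.437, 0.556, 0.437, 0.556]
wrist_force: [0.2, 0.9, 0.2]
gripper_width: 0.001
```

Run:
```python
from h import *
o=telemetry.get_obs(); print(o["tcp_pos"],o["wrist_force"],camera_params("wrist")["position"])
cv2.imwrite("pics/w1.png",camera("wrist"))
```

```text
[0.46615996 0.0721681  0.07187784] [0.19843613 0.87759953 0.21189382] [0.39995866 0.08810872 0.24379313]
```

View pics/w1.png

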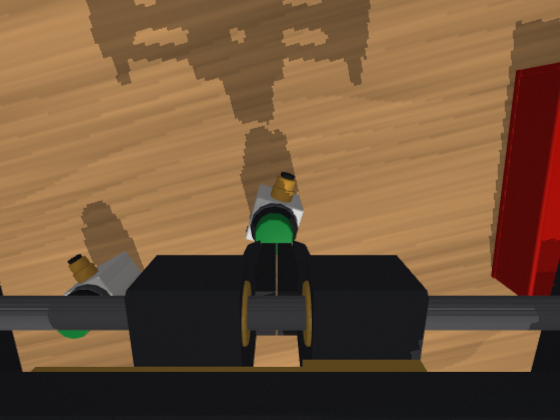

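Emit:
servo_tool(commands=[0.002,0,0,0,0,0,0.004,0,0,0,0,0,0.005,0,0,0,0,0,0.006,0,0,0,0,0,0.007,0,0,0,0,0,0.007,0,0,0,0,0,0.007,0,0,0,0,0,0.007,0,0,0,0,0,0.007,0,0,0,0,0,0.007,0,0,0,0,0])

```text
t: 3.9
tcp_pos: [0.4661, 0.0722, 0.0649]
tcp_rot: [-0.437, 0.556, 0.437, 0.556]
wrist_force: [0.1, -0.0, -0.3]
gripper_width: 0.008
```

Emit:
servo_tool(commands=[0.0005,0,0,0,0,0,0.001,0,0,0,0,0,0.0015,0,0,0,0,0,0.002,0,0,0,0,0,0.002,0,0,0,0,0,0.002,0,0,0,0,0,0.002,0,0,0,0,0,0.002,0,0,0,0,0,0.002,0,0,0,0,0,0.002,0,0,0,0,0])

```text
t: 5.15
tcp_pos: [0.4661, 0.0722, 0.0628]
tcp_rot: [-0.437, 0.556, 0.437, 0.556]
wrist_force: [0.4, -0.0, -0.3]
gripper_width: 0.004
```

Emit:
servo_tool(commands=[0.0005,0,0,0,0,0,0.001,0,0,0,0,0,0.0015,0,0,0,0,0,0.0015,0,0,0,0,0,0.0015,0,0,0,0,0,0.0015,0,0,0,0,0,0.0015,0,0,0,0,0,0.0015,0,0,0,0,0,0.0015,0,0,0,0,0,0.0015,0,0,0,0,0])

```text
t: 6.4
tcp_pos: [0.4661, 0.0722, 0.0613]
tcp_rot: [-0.437, 0.556, 0.437, 0.556]
wrist_force: [0.2, -0.3, 0.0]
gripper_width: 0.007
```

Run:
```python
from h import *
o=telemetry.get_obs(); print(o["tcp_pos"],o["wrist_force"],o["tau"],o["gripper_width"])
a=camera("wrist");b=camera("scene")
cv2.imwrite("pics/s1.png",np.hstack([cv2.resize(b[140:240,220:360],(420,300),interpolation=2),cv2.resize(a[160:260,210:340],(390,300))])[:, :800])
o=telemetry.get_obs(); print(o["tcp_pos"],o["wrist_force"])
```

```text
[0.46611788 0.07223428 0.06134828] [ 0.24272331 -0.26677934  0.01801415] [ 4.76255318e-04 -3.93531311e+01 -1.54303873e+01 -3.52653275e-03
  7.84098753e-02  2.37896700e-05] 0.006553555664712837
[0.46613096 0.07221903 0.06134205] [-0.29470725 -0.04558341 -0.55373693]
```

View pics/s1.png

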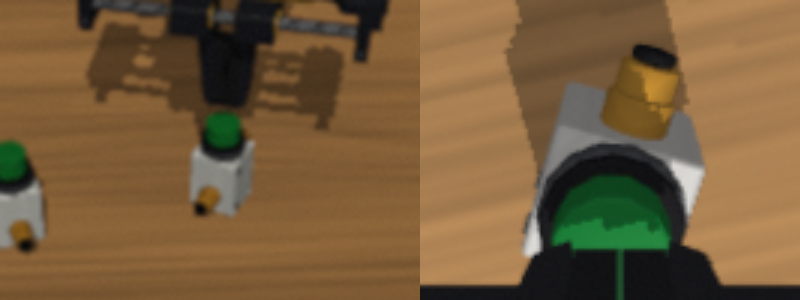

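```bash
cat >> h.py <<'E'
def proj(p,X):
    c=R.from_quat(p["rotation"]).inv().apply(np.array(X)-p["position"]); v=p["K"]@[c[0],-c[1],-c[2]]; return v[:2]/v[2]
E
python3 - <<'E'
from h import *
t=telemetry.get_obs()["tcp_pos"]
v=[.4658,.0705,.066]
for n in("wrist","scene","top"):
    p=camera_params(n); print(n,"tcp",proj(p,t),"btn top",proj(p,v),"btn/out0.058",proj(p,[.4658,.0705,.058]))
a=camera("scene");b=camera("top")
cv2.imwrite("pics/s2.png",np.hstack([cv2.resize(a[150:220,260:330],(400,400),interpolation=2),cv2.resize(b[227:297,218:288],(400,400),interpolation=2)]))
for n,i in(("scene",a),("top",b)): print(n,[(c.round(1),s) for c,s in blobs(i,*G)[0]])
print(telemetry.get_obs()["t"])
E
```

```text
wrist tcp [276.07759945 240.33927338] btn top [272.95118498 243.57298233] btn/out0.058 [273.0670841  238.34914336]
scene tcp [294.94749275 181.54440252] btn top [294.11375926 179.60454684] btn/out0.058 [294.00690839 182.78024861]
top tcp [252.18102023 262.60702382] btn top [252.95948048 262.80308687] btn/out0.058 [253.12823786 262.80510995]
scene [(array([294. , 182.6]), array([288, 177,  12,  12, 118], dtype=int32)), (array([222.4, 193.3]), array([217, 187,  12,  13, 130], dtype=int32)), (array([126.9, 205.7]), array([121, 200,  13,  12, 121], dtype=int32))]
top [(array([412.3, 241.3]), array([406, 235,  13,  13, 123], dtype=int32)), (array([323.6, 251.5]), array([318, 246,  12,  12, 119], dtype=int32))]
6.6
```

View pics/s2.png

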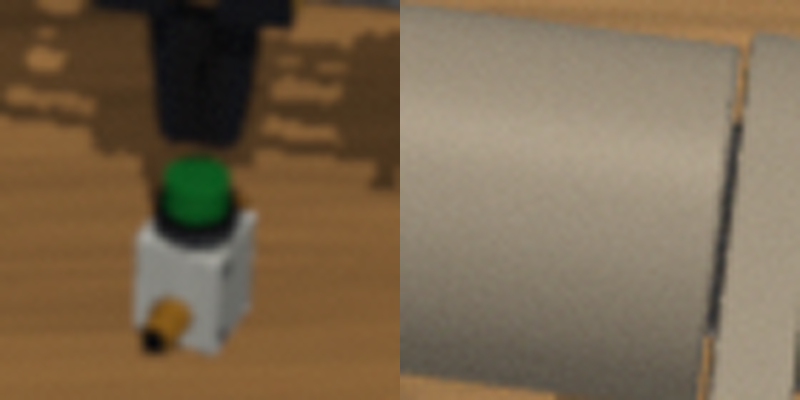

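Run:
```python
from h import *
o=telemetry.get_obs();t=o["tcp_pos"]
s=camera_params("scene");w=camera_params("wrist")
for dx in(-.02,-.01,0):
  for dz in(0,.006,.012,.018): print(dx,dz,"scene front edge",proj(s,t+[.009+dx,0,dz]).round(1),"wrist back edge",proj(w,t+[-.009,0,dz]).round(1), "wrist btn far edge if robot off",proj(w,np.array([.4658+.0115-dx,.0705,.066-dz])).round(1))
```

```text
-0.02 0 scene front edge [294.6 177.9] wrist back edge [272.3 225.9] wrist btn far edge if robot off [285.8 292.5]
-0.02 0.006 scene front edge [294.6 175.5] wrist back edge [272.2 229.5] wrist btn far edge if robot off [285.5 287.3]
-0.02 0.012 scene front edge [294.7 173.1] wrist back edge [272.1 233.3] wrist btn far edge if robot off [285.3 282.3]
-0.02 0.018 scene front edge [294.8 170.7] wrist back edge [271.9 237.4] wrist btn far edge if robot off [285.  277.6]
-0.01 0 scene front edge [294.9 181.2] wrist back edge [272.3 225.9] wrist btn far edge if robot off [281.9 277.4]
-0.01 0.006 scene front edge [295.  178.8] wrist back edge [272.2 229.5] wrist btn far edge if robot off [281.7 272.6]
-0.01 0.012 scene front edge [295.1 176.4] wrist back edge [272.1 233.3] wrist btn far edge if robot off [281.5 268. ]
-0.01 0.018 scene front edge [295.2 174. ] wrist back edge [271.9 237.4] wrist btn far edge if robot off [281.3 263.7]
0 0 scene front edge [295.3 184.5] wrist back edge [272.3 225.9] wrist btn far edge if robot off [277.8 261.9]
0 0.006 scene front edge [295.4 182.1] wrist back edge [272.2 229.5] wrist btn far edge if robot off [277.7 257.5]
0 0.012 scene front edge [295.4 179.7] wrist back edge [272.1 233.3] wrist btn far edge if robot off [277.7 253.3]
0 0.018 scene front edge [295.5 177.3] wrist back edge [271.9 237.4] wrist btn far edge if robot off [277.6 249.3]
```

Emit:
servo_tool(commands=[0.001,0,0,0,0,0,0.002,0,0,0,0,0,0.003,0,0,0,0,0,0.004,0,0,0,0,0,0.005,0,0,0,0,0,0.006,0,0,0,0,0,0.006,0,0,0,0,0,0.006,0,0,0,0,0,0.006,0,0,0,0,0,0.006,0,0,0,0,0])

```text
t: 7.85
tcp_pos: [0.4661, 0.0722, 0.0554]
tcp_rot: [-0.437, 0.556, 0.437, 0.556]
wrist_force: [-0.4, -0.7, -0.5]
gripper_width: 0.008
```

Run:
```python
from h import *
o=telemetry.get_obs(); print(o["tcp_pos"],o["wrist_force"])
i=camera("scene")
print([(c.round(1),s) for c,s in blobs(i,*G)[0]]); g=cv2.cvtColor(i,cv2.COLOR_BGR2GRAY); print(g[162:196,295], i[170:182,295])
print(camera_params("scene")["position"])
```

```text
[0.46612204 0.0722221  0.05537201] [-0.42441219 -0.69422095 -0.46998803]
[(array([293.9, 182.9]), array([288, 178,  12,  11, 112], dtype=int32)), (array([222.4, 193.3]), array([217, 187,  12,  13, 130], dtype=int32)), (array([127. , 205.7]), array([121, 200,  13,  12, 121], dtype=int32))]
[ 13  13  12  14  13  16  13  13  15  17  14  15  17  15  17  22  32  39
  51  57  61  59  58  53  54  53  42  26  19  31  44  79 133 146] [[14 15 15]
 [18 17 18]
 [14 14 15]
 [16 15 16]
 [17 17 17]
 [15 15 16]
 [17 17 17]
 [18 26 15]
 [20 44 13]
 [21 58 10]
 [27 76 11]
 [30 86 12]]
[1.15133555 0.00926    0.63387076]
```

Emit:
servo_tool(commands=[0.001,0,0,0,0,0,0.002,0,0,0,0,0,0.003,0,0,0,0,0,0.004,0,0,0,0,0,0.005,0,0,0,0,0,0.006,0,0,0,0,0,0.006,0,0,0,0,0,0.006,0,0,0,0,0,0.006,0,0,0,0,0,0.006,0,0,0,0,0])

```text
t: 9.15
tcp_pos: [0.4661, 0.0722, 0.0494]
tcp_rot: [-0.437, 0.556, 0.437, 0.556]
wrist_force: [-0.0, -0.6, 0.1]
gripper_width: 0.005
```

Run:
```python
from h import *
a=camera("scene");b=camera("wrist")
print([(c.round(1),s) for c,s in blobs(a,*G)[0]])
cv2.imwrite("pics/s3.png",np.hstack([cv2.resize(a[150:220,260:330],(400,400),interpolation=2),cv2.resize(b[180:280,226:326],(400,400),interpolation=2)]))
```

```text
[(array([293.8, 184. ]), array([288, 180,  12,   9,  88], dtype=int32)), (array([222.4, 193.3]), array([217, 187,  12,  13, 130], dtype=int32)), (array([126.9, 205.7]), array([121, 200,  13,  12, 121], dtype=int32))]
```

View pics/s3.png

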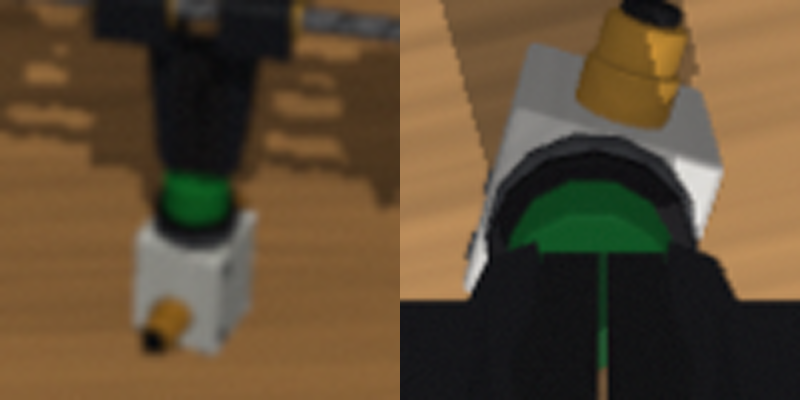

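Emit:
servo_tool(commands=[0.001,0,0,0,0,0,0.002,0,0,0,0,0,0.003,0,0,0,0,0,0.004,0,0,0,0,0,0.004,0,0,0,0,0,0.004,0,0,0,0,0,0.004,0,0,0,0,0,0.004,0,0,0,0,0,0.004,0,0,0,0,0,0.004,0,0,0,0,0])

```text
t: 10.5
tcp_pos: [0.4661, 0.0722, 0.0454]
tcp_rot: [-0.437, 0.556, 0.437, 0.556]
wrist_force: [0.5, 0.3, 0.4]
gripper_width: 0.006
```

Emit:
servo_tool(commands=[0.001,0,0,0,0,0,0.002,0,0,0,0,0,0.003,0,0,0,0,0,0.003,0,0,0,0,0,0.003,0,0,0,0,0,0.003,0,0,0,0,0,0.003,0,0,0,0,0,0.003,0,0,0,0,0,0.003,0,0,0,0,0,0.003,0,0,0,0,0])

```text
t: 11.75
tcp_pos: [0.4661, 0.0722, 0.0424]
tcp_rot: [-0.437, 0.556, 0.437, 0.556]
wrist_force: [-0.2, 0.1, -0.2]
gripper_width: 0.003
```

Emit:
servo_tool(commands=[0.001,0,0,0,0,0,0.002,0,0,0,0,0,0.003,0,0,0,0,0,0.003,0,0,0,0,0,0.003,0,0,0,0,0,0.003,0,0,0,0,0,0.003,0,0,0,0,0,0.003,0,0,0,0,0,0.003,0,0,0,0,0,0.003,0,0,0,0,0])

```text
t: 13.0
tcp_pos: [0.4665, 0.0722, 0.0401]
tcp_rot: [-0.438, 0.555, 0.437, 0.556]
wrist_force: [-2.1, -1.0, 9.5]
gripper_width: 0.006
```

Run:
```python
from h import *
a=camera("scene");b=camera("wrist")
print([(c.round(1),s) for c,s in blobs(a,*G)[0]])
cv2.imwrite("pics/s4.png",np.hstack([cv2.resize(a[150:220,260:330],(400,400),interpolation=2),cv2.resize(b[180:280,226:326],(400,400),interpolation=2)]))
```

```text
[(array([293.7, 185.9]), array([289, 184,  11,   5,  46], dtype=int32)), (array([222.4, 193.3]), array([217, 187,  12,  13, 130], dtype=int32)), (array([126.8, 205.7]), array([121, 200,  13,  12, 118], dtype=int32))]
```

View pics/s4.png

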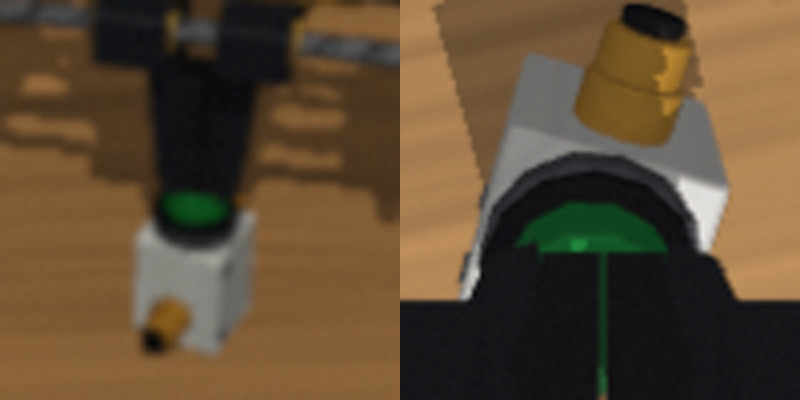

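Emit:
servo_tool(commands=[0.0005,0,0,0,0,0,0.001,0,0,0,0,0,0.0015,0,0,0,0,0,0.002,0,0,0,0,0,0.0025,0,0,0,0,0,0.003,0,0,0,0,0,0.0035,0,0,0,0,0,0.0035,0,0,0,0,0,0.0035,0,0,0,0,0,0.0035,0,0,0,0,0])

```text
t: 14.35
tcp_pos: [0.466, 0.0722, 0.0357]
tcp_rot: [-0.437, 0.556, 0.437, 0.556]
wrist_force: [-0.1, -0.4, -0.1]
gripper_width: 0.01
```

Emit:
servo_tool(commands=[0.0003,0,0,0,0,0,0.0006,0,0,0,0,0,0.0009,0,0,0,0,0,0.0012,0,0,0,0,0,0.0013,0,0,0,0,0,0.0013,0,0,0,0,0,0.0013,0,0,0,0,0,0.0013,0,0,0,0,0,0.0013,0,0,0,0,0,0.0013,0,0,0,0,0])

```text
t: 15.6
tcp_pos: [0.4662, 0.0722, 0.0346]
tcp_rot: [-0.437, 0.556, 0.437, 0.556]
wrist_force: [-0.7, -0.0, 4.4]
gripper_width: 0.007
```

Emit:
servo_tool(commands=[-0.01,0,0,0,0,0,-0.022,0,0,0,0,0,-0.022,-0.015,-0.03,0,0,0,-0.022,-0.03,-0.065,0,0,0,-0.022,-0.045,-0.1,0,0,0,-0.022,-0.0574,-0.1281,0,0,0,-0.022,-0.0574,-0.1281,0,0,0,-0.016,-0.0574,-0.1281,0,0,0,-0.0135,-0.0574,-0.1281,0,0,0,-0.0135,-0.0574,-0.1281,0,0,0])

```text
t: 16.85
tcp_pos: [0.4915, -0.065, 0.0479]
tcp_rot: [-0.437, 0.556, 0.438, 0.555]
wrist_force: [0.6, -1.5, 0.6]
gripper_width: 0.0
```

Run:
```python
from h import *
o=telemetry.get_obs(); print(o["tcp_pos"],o["wrist_force"],o["tcp_rot"])
a=camera("scene");b=camera("wrist")
print([(c.round(1),s) for c,s in blobs(a,*G)[0]])
cv2.imwrite("pics/s5.png",np.hstack([cv2.resize(a[150:220,200:305],(450,300),interpolation=2),cv2.resize(b[180:280,226:326],(300,300),interpolation=2)]))
```

```text
[ 0.49148849 -0.06497903  0.04785178] [ 0.62015042 -1.54886869  0.63993479] [-0.43723483  0.55566293  0.4376908   0.55541982]
[(array([293.9, 184.2]), array([288, 180,  12,   9,  86], dtype=int32)), (array([222.2, 195.1]), array([217, 191,  12,   9,  89], dtype=int32)), (array([126.8, 205.7]), array([121, 200,  13,  12, 120], dtype=int32))]
```

View pics/s5.png

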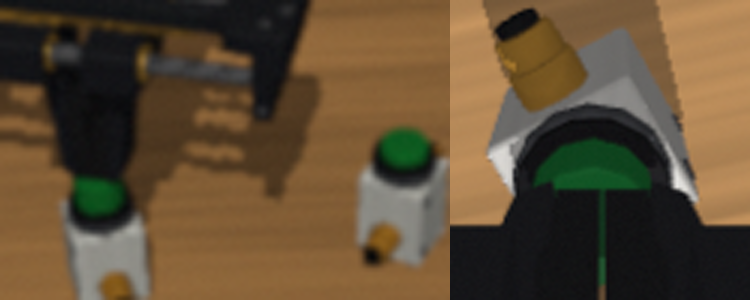

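Emit:
servo_tool(commands=[0.001,0,-0.001,0,0,0,0.002,0,-0.001,0,0,0,0.003,0,-0.001,0,0,0,0.004,0,-0.001,0,0,0,0.0045,0,-0.001,0,0,0,0.005,0,-0.001,0,0,0,0.005,0,-0.001,0,0,0,0.005,0,-0.001,0,0,0,0.005,0,-0.001,0,0,0,0.005,0,-0.001,0,0,0])

```text
t: 18.2
tcp_pos: [0.4915, -0.0668, 0.0431]
tcp_rot: [-0.437, 0.556, 0.437, 0.556]
wrist_force: [-0.1, 1.5, 1.7]
gripper_width: 0.003
```

Emit:
servo_tool(commands=[0.0005,0,0,0,0,0,0.001,0,0,0,0,0,0.0015,0,0,0,0,0,0.0015,0,0,0,0,0,0.0015,0,0,0,0,0,0.0015,0,0,0,0,0,0.0015,0,0,0,0,0,0.0015,0,0,0,0,0,0.0015,0,0,0,0,0,0.0015,0,0,0,0,0])

```text
t: 19.45
tcp_pos: [0.4916, -0.0668, 0.0417]
tcp_rot: [-0.437, 0.556, 0.437, 0.556]
wrist_force: [-1.2, 0.8, 4.8]
gripper_width: 0.003
```

Emit:
servo_tool(commands=[0.0005,0,0,0,0,0,0.001,0,0,0,0,0,0.0013,0,0,0,0,0,0.0013,0,0,0,0,0,0.0013,0,0,0,0,0,0.0013,0,0,0,0,0,0.0013,0,0,0,0,0,0.0013,0,0,0,0,0,0.0013,0,0,0,0,0,0.0013,0,0,0,0,0])

```text
t: 20.7
tcp_pos: [0.4916, -0.0668, 0.0405]
tcp_rot: [-0.437, 0.556, 0.437, 0.556]
wrist_force: [-2.0, 0.4, 6.7]
gripper_width: 0.005
```

Emit:
servo_tool(commands=[0.0005,0,0,0,0,0,0.001,0,0,0,0,0,0.0015,0,0,0,0,0,0.002,0,0,0,0,0,0.0025,0,0,0,0,0,0.003,0,0,0,0,0,0.0034,0,0,0,0,0,0.0034,0,0,0,0,0,0.0034,0,0,0,0,0,0.0034,0,0,0,0,0])

```text
t: 21.95
tcp_pos: [0.4915, -0.0668, 0.0369]
tcp_rot: [-0.437, 0.556, 0.437, 0.556]
wrist_force: [0.5, 1.3, -0.8]
gripper_width: 0.004
```

Emit:
servo_tool(commands=[0.0003,0,0,0,0,0,0.0006,0,0,0,0,0,0.0009,0,0,0,0,0,0.0012,0,0,0,0,0,0.0013,0,0,0,0,0,0.0013,0,0,0,0,0,0.0013,0,0,0,0,0,0.0013,0,0,0,0,0,0.0013,0,0,0,0,0,0.0013,0,0,0,0,0])

```text
t: 23.2
tcp_pos: [0.4917, -0.0668, 0.036]
tcp_rot: [-0.437, 0.556, 0.437, 0.556]
wrist_force: [-0.8, 0.5, 6.5]
gripper_width: 0.006
```

Emit:
servo_tool(commands=[-0.01,0,0,0,0,0,-0.022,0,0,0,0,0,-0.022,-0.017,-0.04,0,0,0,-0.022,-0.035,-0.085,0,0,0,-0.022,-0.052,-0.13,0,0,0,-0.022,-0.0653,-0.1634,0,0,0,-0.022,-0.0653,-0.1634,0,0,0,-0.016,-0.0653,-0.1634,0,0,0,-0.0125,-0.0653,-0.1634,0,0,0,-0.0125,-0.0653,-0.1634,0,0,0])

```text
t: 24.45
tcp_pos: [0.5164, -0.24, 0.0478]
tcp_rot: [-0.437, 0.556, 0.438, 0.555]
wrist_force: [0.9, -0.6, -0.4]
gripper_width: 0.003
```

Run:
```python
from h import *
o=telemetry.get_obs(); print(o["tcp_pos"],o["wrist_force"],o["tcp_rot"])
a=camera("scene");b=camera("wrist")
print([(c.round(1),s) for c,s in blobs(a,*G)[0]]); print([(c.round(1),s) for c,s in blobs(b,*G)[0]])
cv2.imwrite("pics/s6.png",np.hstack([cv2.resize(a[170:240,90:195],(450,300),interpolation=2),cv2.resize(b[180:280,226:326],(300,300),interpolation=2)]))
```

```text
[ 0.516363   -0.24004454  0.04779964] [ 0.89092286 -0.58219647 -0.41164602] [-0.43717285  0.55562711  0.43774849  0.55545898]
[(array([293.9, 184.2]), array([288, 180,  12,   9,  86], dtype=int32)), (array([222.6, 194.8]), array([217, 190,  12,  10,  97], dtype=int32)), (array([126.7, 206.7]), array([121, 203,  13,   9,  97], dtype=int32))]
[(array([273.3, 238.7]), array([253, 227,  40,  46, 551], dtype=int32))]
```

View pics/s6.png

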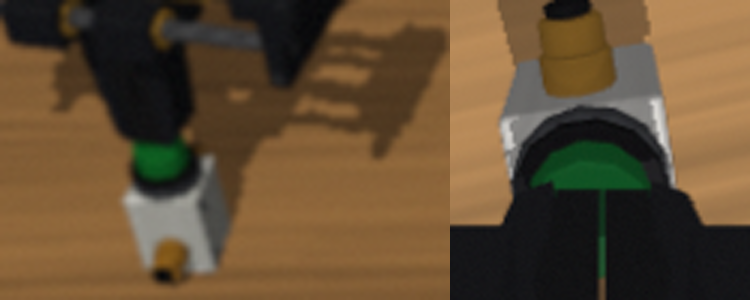

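Emit:
servo_tool(commands=[0.001,0,0,0,0,0,0.002,0,0,0,0,0,0.003,0,0,0,0,0,0.004,0,0,0,0,0,0.0045,0,0,0,0,0,0.005,0,0,0,0,0,0.0055,0,0,0,0,0,0.0055,0,0,0,0,0,0.0055,0,0,0,0,0,0.0055,0,0,0,0,0])

```text
t: 25.8
tcp_pos: [0.5165, -0.2409, 0.0426]
tcp_rot: [-0.437, 0.556, 0.437, 0.556]
wrist_force: [0.3, -0.2, -0.2]
gripper_width: 0.005
```

Emit:
servo_tool(commands=[0.0005,0,0,0,0,0,0.001,0,0,0,0,0,0.0015,0,0,0,0,0,0.002,0,0,0,0,0,0.002,0,0,0,0,0,0.002,0,0,0,0,0,0.002,0,0,0,0,0,0.002,0,0,0,0,0,0.002,0,0,0,0,0,0.002,0,0,0,0,0])

```text
t: 27.05
tcp_pos: [0.5165, -0.241, 0.0406]
tcp_rot: [-0.437, 0.556, 0.437, 0.556]
wrist_force: [0.7, 0.3, -0.1]
gripper_width: 0.008
```

Emit:
servo_tool(commands=[0.0005,0,0,0,0,0,0.001,0,0,0,0,0,0.0015,0,0,0,0,0,0.002,0,0,0,0,0,0.0025,0,0,0,0,0,0.0025,0,0,0,0,0,0.0025,0,0,0,0,0,0.0025,0,0,0,0,0,0.0025,0,0,0,0,0,0.0025,0,0,0,0,0])

```text
t: 28.3
tcp_pos: [0.5165, -0.241, 0.0381]
tcp_rot: [-0.437, 0.556, 0.437, 0.556]
wrist_force: [-0.8, 0.2, 3.8]
gripper_width: 0.002
```

Emit:
servo_tool(commands=[0.0005,0,0,0,0,0,0.001,0,0,0,0,0,0.0014,0,0,0,0,0,0.0014,0,0,0,0,0,0.0014,0,0,0,0,0,0.0014,0,0,0,0,0,0.0014,0,0,0,0,0,0.0014,0,0,0,0,0,0.0014,0,0,0,0,0,0.0014,0,0,0,0,0])

```text
t: 29.55
tcp_pos: [0.5165, -0.241, 0.0367]
tcp_rot: [-0.437, 0.556, 0.437, 0.556]
wrist_force: [-0.6, 0.7, 5.1]
gripper_width: 0.004
```

Emit:
servo_tool(commands=[0.0005,0,0,0,0,0,0.001,0,0,0,0,0,0.0015,0,0,0,0,0,0.002,0,0,0,0,0,0.0025,0,0,0,0,0,0.003,0,0,0,0,0,0.0034,0,0,0,0,0,0.0034,0,0,0,0,0,0.0034,0,0,0,0,0,0.0034,0,0,0,0,0])

```text
t: 30.8
tcp_pos: [0.5164, -0.241, 0.0332]
tcp_rot: [-0.437, 0.556, 0.437, 0.556]
wrist_force: [1.1, 0.3, -0.4]
gripper_width: 0.007
```

Emit:
servo_tool(commands=[0.0003,0,0,0,0,0,0.0006,0,0,0,0,0,0.0009,0,0,0,0,0,0.0012,0,0,0,0,0,0.0013,0,0,0,0,0,0.0013,0,0,0,0,0,0.0013,0,0,0,0,0,0.0013,0,0,0,0,0,0.0013,0,0,0,0,0,0.0013,0,0,0,0,0])

```text
t: 32.05
tcp_pos: [0.5166, -0.241, 0.0321]
tcp_rot: [-0.437, 0.556, 0.437, 0.556]
wrist_force: [-0.1, 0.4, 5.1]
gripper_width: 0.007
```

Run:
```python
from h import *
p=camera_params("top")
f=lambda c,z:onz(p,(253-25+c[0]/5.2-.4,263-25-1+c[1]/5.2-.4),z)
# crop origin: int(252.98)-25=227, int(262.8)-25=237
f=lambda c,z:onz(p,(227+c[0]/5.2-.4,237+c[1]/5.2-.4),z)
a=f((181,68),.031); b=f((97,208),.015)
print(a,b,np.linalg.norm((a-b)[:2]),(a+b)/2,np.degrees(np.arctan2(*(a-b)[1::-1])))
i=camera("top"); cv2.imwrite("pics/top1.png",i); print([(c.round(1),s) for c,s in blobs(i,*G)[0]])
```

```text
[0.49254194 0.05582909 0.031     ] [0.43745559 0.08728915 0.015     ] 0.06343690656306988 [0.46499876 0.07155912 0.023     ] -29.73087255673638
[(array([323.5, 251.5]), array([318, 246,  12,  12, 119], dtype=int32)), (array([253.1, 262.8]), array([247, 257,  13,  13, 121], dtype=int32))]
```

Emit:
servo_tool(commands=[-0.03,0,0,0,0,0,-0.068,0.02,0.04,0,0,0,-0.068,0.04,0.09,0.05,0,0,-0.068,0.06,0.14,0.1,0,0,-0.068,0.08,0.19,0.16,0,0,-0.068,0.1,0.24,0.22,0,0,-0.068,0.115,0.275,0.26,0,0,-0.068,0.1228,0.2918,0.281,0,0,-0.068,0.1228,0.2918,0.281,0,0,-0.068,0.1228,0.2918,0.281,0,0], fingers=0.8)

```text
t: 33.35
tcp_pos: [0.4661, 0.0709, 0.0998]
tcp_rot: [-0.355, 0.612, 0.355, 0.611]
wrist_force: [0.3, -0.5, 0.4]
gripper_width: 0.801
```

Run:
```python
from h import *
o=telemetry.get_obs(); print(o["tcp_pos"],o["wrist_force"],R.from_quat(o["tcp_rot"]).as_matrix().round(4))
a=camera("scene");w=camera_params("wrist");s=camera_params("scene");b=camera("wrist")
t=o["tcp_pos"];z=R.from_quat(o["tcp_rot"]).as_matrix()[:,2]
for k in(-.035,0,.035):
  for h in (0,.024): print(k,h,proj(s,t+k*z+[0,0,h]).round(1),proj(w,t+k*z+[0,0,h]).round(1))
print([(c.round(1),q) for c,q in blobs(a,*G)[0]])
cv2.imwrite("pics/s7.png",np.hstack([cv2.resize(a[120:220,240:340],(400,400),interpolation=2),cv2.resize(b[110:310,180:380],(400,400),interpolation=2)]))
```

```text
[0.46606961 0.070885   0.09979224] [ 0.32167971 -0.45859606  0.38127406] [[-2.000e-04 -8.684e-01  4.958e-01]
 [-2.000e-04  4.958e-01  8.684e-01]
 [-1.000e+00  0.000e+00 -3.000e-04]]
-0.035 0 [278.3 160.6] [215.  240.3]
-0.035 0.024 [278.3 150.4] [206.2 258.1]
0 0 [294.8 165.8] [276.3 240.2]
0 0.024 [295.1 155.5] [276.3 258. ]
0.035 0 [311.8 171.2] [337.5 240.1]
0.035 0.024 [312.5 160.8] [346.3 257.9]
[(array([293.9, 184.2]), array([288, 180,  12,   9,  85], dtype=int32)), (array([222.5, 194.7]), array([217, 190,  12,  10,  96], dtype=int32)), (array([127.4, 207.1]), array([121, 203,  13,   9,  93], dtype=int32))]
```

View pics/s7.png

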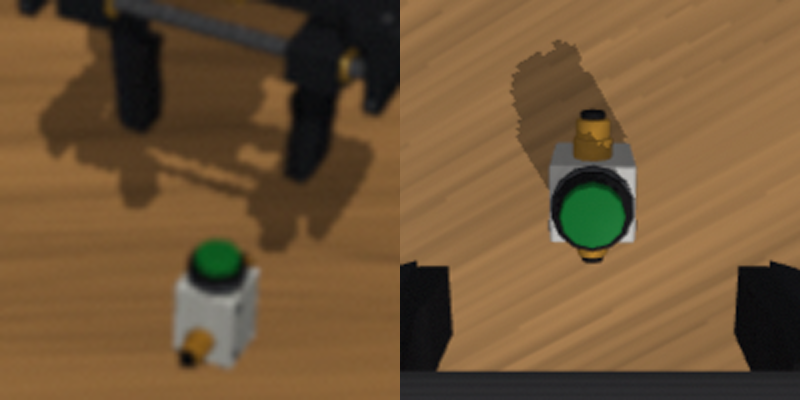

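Emit:
servo_tool(commands=[0.02,0,0,0,0,0,0.04,0,0,0,0,0,0.06,0,0,0,0,0,0.075,0,0,0,0,0,0.085,0,0,0,0,0,0.092,0,0,0,0,0,0.098,0,0,0,0,0,0.102,0,0,0,0,0,0.104,0,0,0,0,0,0.104,0,0,0,0,0])

```text
t: 34.7
tcp_pos: [0.4659, 0.0716, -0.004]
tcp_rot: [-0.355, 0.611, 0.355, 0.612]
wrist_force: [0.0, 0.0, -0.5]
gripper_width: 0.804
```

Emit:
servo_tool(commands=[0,0,0,0,0,0,0,0,0,0,0,0,0,0,0,0,0,0,0,0,0,0,0,0,0,0,0,0,0,0,0,0,0,0,0,0,0,0,0,0,0,0,0,0,0,0,0,0,0,0,0,0,0,0,0,0,0,0,0,0], fingers=0.2, squeeze=20)

```text
t: 35.95
tcp_pos: [0.4659, 0.0715, -0.004]
tcp_rot: [-0.355, 0.612, 0.355, 0.612]
wrist_force: [0.1, -0.7, 1.6]
gripper_width: 0.358
```

Emit:
servo_tool(commands=[-0.005,0,0,0,0,0,-0.012,0,0,0,0,0,-0.022,0,0,0,0,0,-0.034,0,0,0,0,0,-0.046,0,0,0,0,0,-0.056,0,0,0,0,0,-0.064,0,0,0,0,0,-0.068,0,0,0,0,0,-0.07,0,0,0,0,0,-0.07,0,0,0,0,0], fingers=0)

```text
t: 37.2
tcp_pos: [0.4658, 0.0715, 0.0659]
tcp_rot: [-0.355, 0.612, 0.355, 0.611]
wrist_force: [0.3, -0.6, -1.8]
gripper_width: 0.364
```

Run:
```python
from h import *
a=camera("scene");b=camera("wrist")
for n in("scene","wrist"): print([(c.round(1),q) for c,q in blobs(camera(n),*G)[0]])
i=camera("top"); p=camera_params("top")
hsv=cv2.cvtColor(i,cv2.COLOR_BGR2HSV)
red=cv2.inRange(hsv,(0,200,60),(6,255,255))|cv2.inRange(hsv,(174,200,60),(180,255,255))
n,l,st,c=cv2.connectedComponentsWithStats(red);print(st)
# tray inner floor from initial image: corners of the outer rim
i=cv2.imread("pics/top0.png")
for name,uv in(("TL",(104,198)),("TR",(179,210)),("BR",(161,288)),("BL",(86,275))): print(name,onz(p,uv,.04))
cv2.imwrite("pics/s8.png",np.hstack([cv2.resize(a[100:220,230:350],(400,400),interpolation=2),cv2.resize(b[110:310,180:380],(400,400),interpolation=2)]))
```

```text
[(array([294.9, 155.3]), array([289, 151,  13,  10,  89], dtype=int32)), (array([222.6, 194.8]), array([217, 190,  12,  10,  97], dtype=int32)), (array([127.4, 207. ]), array([121, 203,  13,   9,  92], dtype=int32))]
[(array([276.2, 284.7]), array([ 248,  270,   57,   26, 1145], dtype=int32))]
[[     0      0    560    420 228914]
 [   382    154     15     14    152]
 [    84    197     95     92   6134]]
TL [0.58703712 0.37775542 0.04      ]
TR [0.56719239 0.22489224 0.04      ]
BR [0.41141272 0.25095826 0.04      ]
BL [0.43249292 0.40020694 0.04      ]
```

View pics/s8.png

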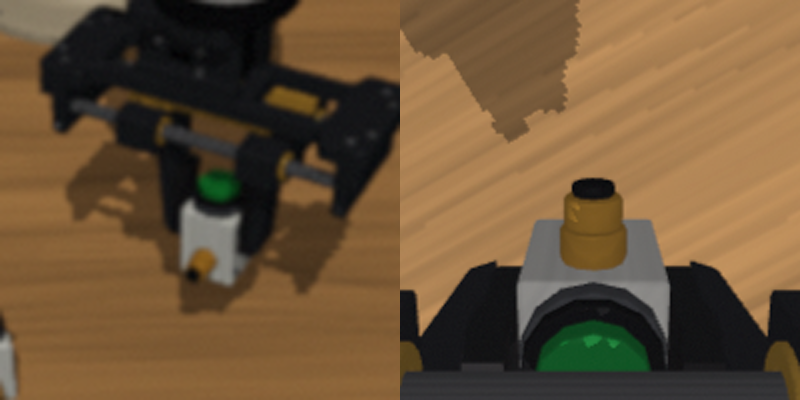

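Emit:
servo_tool(commands=[0,0.004,0.01,0,0,0,0,0.014,0.035,0,0,0,0,0.028,0.07,0,0,0,0,0.044,0.11,0,0,0,0,0.06,0.15,0,0,0,0,0.074,0.185,0,0,0,0,0.083,0.207,0,0,0,0,0.088,0.22,0,0,0,0,0.0907,0.227,0,0,0,0,0.0907,0.227,0,0,0])

```text
t: 38.7
tcp_pos: [0.4996, 0.3135, 0.0659]
tcp_rot: [-0.355, 0.612, 0.355, 0.611]
wrist_force: [-0.5, -0.7, -2.1]
gripper_width: 0.362
```

Emit:
servo_tool(commands=[0.005,0,0,0,0,0,0.013,0,0,0,0,0,0.023,0,0,0,0,0,0.033,0,0,0,0,0,0.043,0,0,0,0,0,0.05,0,0,0,0,0,0.055,0,0,0,0,0,0.058,0,0,0,0,0,0.06,0,0,0,0,0,0.06,0,0,0,0,0])

```text
t: 39.95
tcp_pos: [0.4997, 0.3137, 0.006]
tcp_rot: [-0.355, 0.611, 0.355, 0.612]
wrist_force: [-0.8, -0.5, -1.8]
gripper_width: 0.358
```

Emit:
servo_tool(commands=[0.001,0,0,0,0,0,0.002,0,0,0,0,0,0.003,0,0,0,0,0,0.004,0,0,0,0,0,0.0045,0,0,0,0,0,0.005,0,0,0,0,0,0.0055,0,0,0,0,0,0.006,0,0,0,0,0,0.0062,0,0,0,0,0,0.0062,0,0,0,0,0])

```text
t: 41.2
tcp_pos: [0.4997, 0.3137, -0.0]
tcp_rot: [-0.355, 0.611, 0.355, 0.612]
wrist_force: [-1.7, -0.3, 2.1]
gripper_width: 0.364
```

Emit:
servo_tool(commands=[0,0,0,0,0,0,0,0,0,0,0,0,0,0,0,0,0,0,0,0,0,0,0,0,0,0,0,0,0,0,0,0,0,0,0,0,0,0,0,0,0,0,0,0,0,0,0,0,0,0,0,0,0,0,0,0,0,0,0,0], fingers=0.6)

```text
t: 42.45
tcp_pos: [0.4997, 0.3137, -0.0003]
tcp_rot: [-0.355, 0.612, 0.355, 0.612]
wrist_force: [0.2, -0.0, 0.6]
gripper_width: 0.603
```

Emit:
servo_tool(commands=[-0.01,0,0,0,0,0,-0.025,0,0,0,0,0,-0.045,0,0,0,0,0,-0.065,0,0,0,0,0,-0.085,0,0,0,0,0,-0.105,0,0,0,0,0,-0.125,0,0,0,0,0,-0.14,0,0,0,0,0,-0.15,0,0,0,0,0,-0.15,0,0,0,0,0])

```text
t: 43.7
tcp_pos: [0.4998, 0.3137, 0.1503]
tcp_rot: [-0.355, 0.611, 0.355, 0.612]
wrist_force: [0.5, 0.1, -0.1]
gripper_width: 0.598
```

Emit:
servo_tool(commands=[0,0.03,0,0,0,0,0,0.07,0,0,0,0,0,0.11,0,0,0,0,0,0.15,0,0,0,0,0,0.18,0,0,0,0,0,0.19,0,0,0,0,0,0.2,0,0,0,0,0,0.2,0,0,0,0,0,0.2,0,0,0,0,0,0.2,0,0,0,0])

```text
t: 44.95
tcp_pos: [0.3265, 0.4125, 0.1497]
tcp_rot: [-0.355, 0.612, 0.355, 0.612]
wrist_force: [-1.3, 0.0, 1.0]
gripper_width: 0.602
```

Run:
```python
from h import *
o=telemetry.get_obs(); print(o["t"],o["tcp_pos"],o["wrist_force"])
I={n:camera(n) for n in("scene","top")};P={n:camera_params(n) for n in I}
B={n:sorted([c for c,s in blobs(I[n],*G)[0]],key=lambda c:c[0]) for n in I}; print(B)
if len(B["top"])==len(B["scene"]):
    for u,v in zip(B["top"],B["scene"][::-1]): print(tri(P["top"],u,P["scene"],v))
print([s for c,s in blobs(I["scene"],*G)[0]])
i0=cv2.imread("pics/top0.png"); d=cv2.absdiff(i0,I["top"]).max(2)
for n,(u,v) in dict(nipple=(231,150),elbow=(317,149),cap=(390,160),M=(323,251),R=(412,241)).items(): print(n,(d[v-18:v+18,u-18:u+18]>50).sum())
# white block + green in scene crop of tray: lean check via block corners
c=I["scene"][170:245,375:470]; m=cv2.inRange(cv2.cvtColor(c,cv2.COLOR_BGR2HSV),(0,0,90),(180,60,255))
n,l,st,ce=cv2.connectedComponentsWithStats(m); print([(s+np.array([375,170,0,0,0]),x) for s,x in zip(st,ce) if s[4]>15])
```

```text
44.95 [0.32652446 0.41254623 0.14967901] [-1.28925698  0.04196128  1.00619025]
{'scene': [array([127.35869565, 207.0326087 ]), array([222.55789474, 194.68421053]), array([423.07865169, 190.83146067])], 'top': [array([129.29268293, 241.58536585]), array([323.58333333, 251.44166667]), array([412.11016949, 241.19491525])]}
(array([0.49994894, 0.31408478, 0.05836056]), [np.float64(0.00012123009335904405), np.float64(0.0001212300933591125)])
(array([ 0.49194585, -0.06734674,  0.05507773]), [np.float64(5.545710070496497e-06), np.float64(5.545710070466349e-06)])
(array([ 0.51733124, -0.2432257 ,  0.05317928]), [np.float64(0.00026640468709468153), np.float64(0.00026640468709477976)])
[array([417, 187,  13,   9,  89], dtype=int32), array([217, 190,  12,  10,  95], dtype=int32), array([121, 203,  13,   9,  92], dtype=int32)]
nipple 0
elbow 0
cap 0
M 0
R 2
[(array([ 375,  170,   95,   75, 6868]), array([47.13875946, 37.04965055])), (array([408, 195,  22,  23, 257]), array([43.29182879, 35.67315175]))]
```

```bash
python3 -c "
from rig import ctrl; print(ctrl.job_done())"
```

```text
the job is handed in; nothing more can be done
None
```

I pressed all three buttons until they clicked and stayed in, then set the stiff valve upright in the middle of the red tray. The job was handed in at about 45 s; it reported no verdict.

| Valve (by position) | Highest push read | On the stop | Result |
|---|---|---|---|
| Nearest the tray | 9.5 N on the way in (peak not sampled) | 4.4 N | stiff, moved to tray |
| Middle | 6.7 N | 6.5 N | good, left in place |
| Far right | 5.1 N | 5.1 N | good, left in place |

Force was only read at the end of each move, so these are samples; every reading was well under 20 N.

**Last checks, all from camera measurements:**
- **Stiff valve:** its button is at (0.500, 0.314), about 1 mm from where I released it. It sits 3–5 mm higher than the other two buttons, as expected for a valve standing on the tray floor.
- **Buttons:** all three look pressed in.
- **Everything else:** the two good valves and the three fittings show no visible change from the first picture. The gripper is clear of everything.

**Disagreement found:** the real fingertips sit about 24 mm above the TCP position the robot reports. I saw this in the pictures and confirmed it by touch, and corrected for it when gripping and placing.

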